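Pack the lunch box under its insert tray

TASK

Pack the steel lunch box: stand the low round pot in its short bay and the low oblong pot in its long bay, then seat the white insert tray level on the box's rim over them, and lay the teaspoon and the small dip pot flat in the tray, one on each side of its grip. The two taller pots look the same but do not fit under the tray: leave them standing where they are.

Things in the scene. Friction and masses are not known exactly. Their poses are not given: they have to be found in the camera images.
- lunch_box: open steel lunch box, fixed, 176 (x) x 206 (y) x 70 mm high, walls 3, floor 4, end clips stand out 7. Origin: centre of underside; z up. A 4 mm divider, top 34 mm above the underside, crosses it at y = -12: short bay y -100 to -14 (middle -57), long bay y -10 to 100 (middle 45), both 170 wide in x. Yaw within 0.15 rad of the world's.
- insert_tray: loose white tray, 120 g, pan 150 x 180 mm below, widening to 160 x 190 under its flange (176 x by 206 y mm, 20 to 23 above underside) that hangs on the box rim; underside then 50 above the box's. Floor 2.5. Grip: upright plate in the middle, 9 (x) x 50 (y), top 38 above underside. A rib along y makes 2 cells, 68 x 175, middles x +-38. Origin: centre of underside; z up. Start yaw within 0.15 rad.
- low_round_pot: low round snack pot, clear with dark berries inside and a white lid, closed, 60 g: 40 mm high, body 50 mm in diameter, lid the top 10 mm, 54 mm in diameter, with a small pull tab. Origin: centre of the underside; z up. Belongs in the short bay.
- low_oblong_pot: low oblong snack pot, clear with brown nuts inside and a white lid, closed, 70 g: 46 (x) x 70 (y) x 40 mm high, lid the top 10 mm, 50 x 74 mm, with a small pull tab on its -y end. Origin: centre of the underside; z up. Belongs in the long bay.
- dip_pot: small round dip pot, clear with a light brown dip and a white lid, closed, 35 g: 30 mm high, 36 mm in diameter, lid the top 8 mm, 40 mm in diameter, with a small pull tab. Origin: centre of the underside; z up.
- teaspoon: steel teaspoon lying flat, 20 g, 130 (x) x 27 x 11 mm. Bowl at its +x end, the handle tapers to -x. Origin: centre of its extents on the underside; z up.
- tall_round_pot: look-alike of the low round pot, but 62 mm high (same lid and diameter), 90 g: too tall for under the tray, stays where it stands. Origin: centre of the underside; z up.
- tall_oblong_pot: look-alike of the low oblong pot, but 62 mm high (same lid and footprint), 100 g: too tall for under the tray, stays where it stands. Origin: centre of the underside; z up.
Not all that is in view belongs to the job. What is shaped like the dip_pot but turquoise is not meant.

How it is judged:
By the outcome, as a careful person would: the job done as asked, in the order asked, and still so for the second after the job is handed in, with the robot touching nothing.
It also fails if it takes over 120 s, if anything falls off the work surface, if the arm or the gripper's body presses on something with over 40 N, if the wrist force passes 120 N, or if a joint passes its speed limit or range.

ROBOT

A 6-joint arm with a two-finger parallel gripper is mounted at the origin on a cart in front of the work surface, level with it; the furniture and walls round the work are solid. World frame = base frame: x ahead of the robot, y to its left, z up, the work surface at z = 0. Lengths are in m, angles in rad, forces in N, time in s.
With the tool pointing down it reaches from about 0.2 to 0.875 m from the base axis. Payload 3.4 kg.
Tool frame: the origin (TCP) lies between the finger pads; the fingertips stand 25 mm ahead of it and the grasp point (between the pads) lies 6 mm ahead of it (r.nose_length is the z of the fingertips in the tool frame, in m); z points along the fingers, y is the line along which they close (so a half turn about z gives the same grasp; the last joint's range is limited). The gripper opens to 94 mm and grips with 3 to 60 N. Pads are 16 mm wide; open, the fingers measure 119 mm over their backs; the gripper's body (75 mm by 177 mm) begins 78 mm behind the grasp point.
Start: joints at [-1.299, 0.276, 1.505, -0, 1.361, -0.121], TCP at [0.22, -0.531, 0.23] pointing down, gripper open.
Joint ranges: [-2.89, 2.89], [-0.75, 2.08], [0.22, 2.7], [-1.18, 4.32], [0.11, 2.71], [-2.7, 2.7]. Speed limits (rad/s): [2.57, 2.57, 3.14, 3.14, 3.14, 3.14].

INTERFACE

Orientations are given as a unit quaternion [w, x, y, z].
In Python, from plant import r, gripper_to, inverse_kinematics, vision, models, telemetry gives the robot as it stands. Calls block until the motion is done:
- r.move_to(position, orientation): joint-space move of the TCP to a pose.
- r.move_l(position, rot=None, vel=0.15, guard=None): straight line of the TCP; rot=None keeps the orientation; vel is the mean speed in m/s. With guard (N) it stops when the force on the tool has changed by that much, and returns True; else False.
- r.movej(angles): joint-space move.
- gripper_to(opening, f_grip=None): finger opening in m; f_grip is the grip in N (None keeps the last); returns when the fingers have stopped.
- r.hold(seconds).
- inverse_kinematics(position, orientation): joint angles nearest the present ones, or None.
- vision.snapshot(name): name is "side" or "top"; returns the picture (400x640x3 uint8, red, green, blue); there is no depth.
- vision.get_calibration(name): a dict with "fx", "fy", "cx", "cy" (pixels), "position" and "orientation" of the camera in the world. Camera axes: x right, y down, z forward; pixel columns grow to the right and rows downward; lengths in m; the calibration is good to about 2 mm. A picture is of the moment at which its call begins. get_calibration takes no time and is no camera call.
A pose or a line that the arm cannot do raises r.PlanningError and nothing moves.
- r.sign_off(): hands the job in; it is judged then, once.
Trained networks look in the newest picture that a camera, given by its name, has taken for a name from the list of things; names that differ only in an ending like _2 or _b are one class to them, and where a whole thing is asked for, a point or a joint stands for the part that bears it (a point fixed in the world has none). Each returns a list of dicts, best first, with "score" (0 to 1); they miss things now and then, are a little off and sometimes report something else, mostly with a low value. They report only what shows in the picture. A call takes as long as a camera call. They do not tell look-alikes from the thing itself.
- models.boxes_of(thing, camera): "at" ([x, y, z] in m, in world coordinates, good to about 4 mm: the middle of the surface that is visible of it).
- models.regions_of(thing, camera): "pixels" (400x640 bool, what is visible of it).
- models.mark_of(thing, camera): "at" ([x, y, z] in m, in world coordinates, good to about 4 mm: a listed point, or the origin of a listed thing).
Readings, each from a call of its own:
- telemetry.current_t(): time.
- telemetry.current_joints(): joint angles.
- telemetry.current_dq(): joint speeds.
- telemetry.current_joint_efforts(): joint torques, N m.
- telemetry.current_ee_pos(): TCP position.
- telemetry.current_tool_rot(): TCP orientation.
- telemetry.current_wrist_force(): force on the tool from outside, world axes, zero at the start.
- telemetry.current_torque(): the same for the moment, N m.
- telemetry.current_opening(): finger opening in m.
- telemetry.current_finger_force(): force on a finger pad.
Only numpy, scipy, OpenCV 4.12 (cv2) and the standard library are available. Lean on these libraries where they do the work, as an engineer would, in place of code of your own. Each camera call takes 0.05 s, during which the arm holds its last target. There are 200 camera calls.

## Working session

There is one attempt and no reset: what is moved stays moved. The work goes in short steps, each a Python script; the robot and the scene stay as the last script left them, time stands still between calls to the robot, and variables do not carry over. Pictures are saved under pics/ and viewed, at most 14 in all, crops included, and the job is handed in when it is done.

```bash
ls; mkdir -p pics; cat > h.py <<'E'
import numpy as np, cv2
from scipy.spatial.transform import Rotation as R
from plant import r, gripper_to, inverse_kinematics, vision, models, telemetry
def cal(n):
    c=vision.get_calibration(n); q=c["orientation"]
    return c, R.from_quat([q[1],q[2],q[3],q[0]]).as_matrix(), np.array(c["position"])
def proj(p,n):
    c,M,t=cal(n); v=M.T@(np.array(p)-t); return np.array([c["fx"]*v[0]/v[2]+c["cx"],c["fy"]*v[1]/v[2]+c["cy"]])
def ray(u,v,z,n):
    c,M,t=cal(n); d=M@np.array([(u-c["cx"])/c["fx"],(v-c["cy"])/c["fy"],1.]); return t+d*(z-t[2])/d[2]
def snap(n,f=None):
    im=vision.snapshot(n)
    if f: cv2.imwrite("pics/"+f,im[:,:,::-1])
    return im
def down(yaw):  # tool z down, closing axis y at world angle yaw+90deg.. see Rz(yaw)*Rx(pi)
    q=(R.from_euler('z',yaw)*R.from_euler('x',np.pi)).as_quat(); return [q[3],q[0],q[1],q[2]]
E
cat > a.py <<'E'
from h import *
for n in ("top","side"):
    snap(n,n+"0.png"); c,M,t=cal(n); print(n,c["fx"],t.round(3),M[:,2].round(2))
    for th in ["lunch_box","insert_tray","low_round_pot","low_oblong_pot","dip_pot","teaspoon","tall_round_pot","tall_oblong_pot"]:
        for k in ("boxes_of","mark_of"):
            print(th,k,[(round(d["score"],2),np.round(d["at"],3).tolist(),proj(d["at"],n).round().astype(int).tolist()) for d in getattr(models,k)(th,n)])
print(telemetry.current_t(),r.nose_length,telemetry.current_tool_rot(),telemetry.current_opening())
E
python3 a.py
```

```text
pics
top 405.91122520914024 [ 0.379 -0.     0.982] [ 0.14 -0.02 -0.99]
lunch_box boxes_of [(0.68, [0.666, 0.183, 0.006], [233, 141])]
lunch_box mark_of []
insert_tray boxes_of [(0.76, [0.645, -0.166, 0.002], [374, 148])]
insert_tray mark_of [(0.88, [0.643, -0.163, 0.0], [372, 149]), (0.54, [0.392, -0.32, -0.001], [440, 250])]
low_round_pot boxes_of [(0.66, [0.435, -0.07, 0.038], [338, 232])]
low_round_pot mark_of [(0.79, [0.433, -0.069, -0.004], [336, 234]), (0.63, [0.433, -0.195, 0.001], [388, 234])]
low_oblong_pot boxes_of [(0.63, [0.389, 0.312, 0.036], [172, 255])]
low_oblong_pot mark_of [(0.63, [0.391, 0.319, -0.003], [175, 254])]
dip_pot boxes_of [(0.57, [0.503, 0.23, 0.028], [210, 206]), (0.49, [0.434, 0.187, 0.028], [228, 234])]
dip_pot mark_of [(0.79, [0.433, 0.182, 0.0], [232, 236]), (0.55, [0.506, 0.231, -0.002], [212, 206])]
teaspoon boxes_of [(0.54, [0.458, 0.057, 0.009], [284, 224])]
teaspoon mark_of [(0.87, [0.434, 0.059, -0.0], [283, 234])]
tall_round_pot boxes_of [(0.63, [0.393, -0.314, 0.057], [446, 249])]
tall_round_pot mark_of [(0.3, [0.432, -0.193, 0.001], [388, 2
[... 691 characters left out ...]
7, 0.018], [260, 198]), (0.46, [0.505, 0.211, 0.022], [281, 189]), (0.19, [0.65, 0.119, 0.04], [339, 189])]
dip_pot mark_of [(0.67, [0.51, 0.226, 0.001], [282, 194]), (0.63, [0.437, 0.184, 0.001], [261, 202])]
teaspoon boxes_of []
teaspoon mark_of []
tall_round_pot boxes_of [(0.6, [0.452, 0.059, 0.002], [277, 216]), (0.56, [0.386, -0.333, 0.044], [294, 272]), (0.51, [0.638, -0.161, 0.006], [376, 239])]
tall_round_pot mark_of [(0.67, [0.391, -0.32, -0.002], [294, 289])]
tall_oblong_pot boxes_of [(0.7, [0.427, -0.213, 0.048], [297, 242])]
tall_oblong_pot mark_of [(0.6, [0.431, -0.193, -0.0], [296, 259])]
1.7 0.025 [4.37092744e-05 9.80774954e-01 1.95142222e-01 1.25637458e-05] 0.0938481571111521
```

View pics/top0.png

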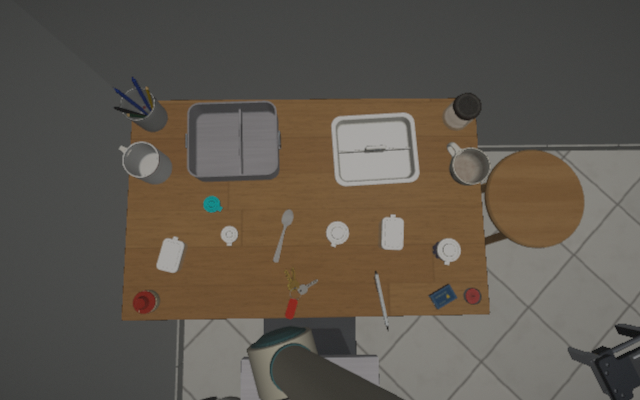

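View pics/side0.png

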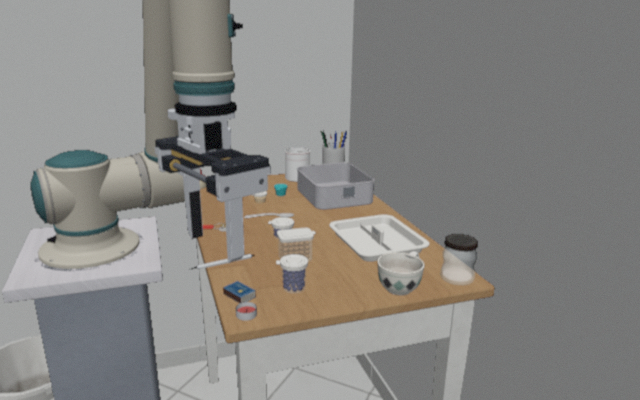

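Round pots in the top picture: (338,233) and (449,250). In the side picture they are at (283,228), short, and (294,272), clearly taller, so (338,233) is the low one. Oblong pots: (170,255) and (392,233). The side picture shows the second tall at (297,242), while the first is hidden by the arm. Dip pots: (229,234) is white and (212,204) turquoise, so the white one is meant. Next I measure outlines and confirm in one crop, with the arm moved aside.

```bash
cat > b.py <<'E'
from h import *
r.move_to([0.434,-0.069,0.25],down(0.0))
im=snap("top")
def mask(th,uv):
    for d in models.regions_of(th,"top"):
        m=d["pixels"].astype(np.uint8)
        if m[max(0,uv[1]-8):uv[1]+8,max(0,uv[0]-8):uv[0]+8].any(): return m
for th,uv,z in [("low_oblong_pot",(170,255),.04),("dip_pot",(229,234),.03),("teaspoon",(284,230),.004),("insert_tray",(374,149),.022),("lunch_box",(233,141),.07),("tall_oblong_pot",(392,233),.062)]:
    m=mask(th,uv)
    if m is None: print(th,None); continue
    cs=max(cv2.findContours(m,0,cv2.CHAIN_APPROX_NONE)[0],key=cv2.contourArea)[:,0]
    W=np.array([ray(u,v,z,"top")[:2] for u,v in cs],np.float32)
    c,s,a=cv2.minAreaRect(W*1000)
    print(th,np.round(c,1),np.round(s,1),round(a,1),len(cs))
s=snap("side"); 
for n in ("low_oblong_pot","low_round_pot"):print([(round(d["score"],2),np.round(d["at"],3)) for d in models.boxes_of(n,"side")])
A=cv2.resize(im[190:290,130:290],(800,500),interpolation=cv2.INTER_CUBIC)
B=cv2.resize(s[170:310,190:350],(640,560),interpolation=cv2.INTER_CUBIC)
C=cv2.resize(im[90:200,170:430],(780,330),interpolation=cv2.INTER_CUBIC)
cv2.imwrite("pics/c1.png",A[:,:,::-1]);cv2.imwrite("pics/c2.png",B[:,:,::-1]);cv2.imwrite("pics/c3.png",C[:,:,::-1])
E
python3 b.py
```

```text
low_oblong_pot [389.5 310. ] [59.3 82. ] 76.1 102
dip_pot [432.6 183.3] [38.4 38.8] 44.9 47
teaspoon [466.5  50. ] [24.1 48.3] 89.6 43
insert_tray [ 679.6 -169.2] [218.9 118.7] 82.1 241
lunch_box [648.  169.9] [189.1 216.9] 1.4 308
tall_oblong_pot None
[(0.68, array([0.387, 0.297, 0.028]))]
[(0.66, array([ 0.388, -0.332,  0.048])), (0.49, array([ 0.43 , -0.076,  0.033]))]
```

View pics/c1.png

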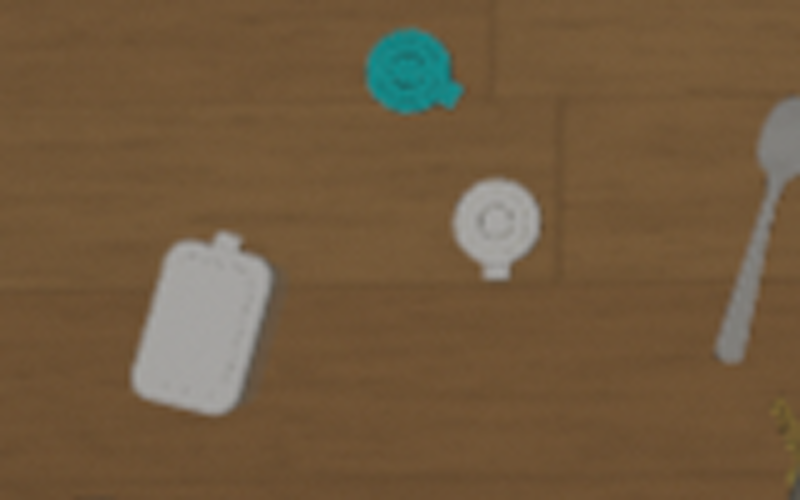

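View pics/c2.png

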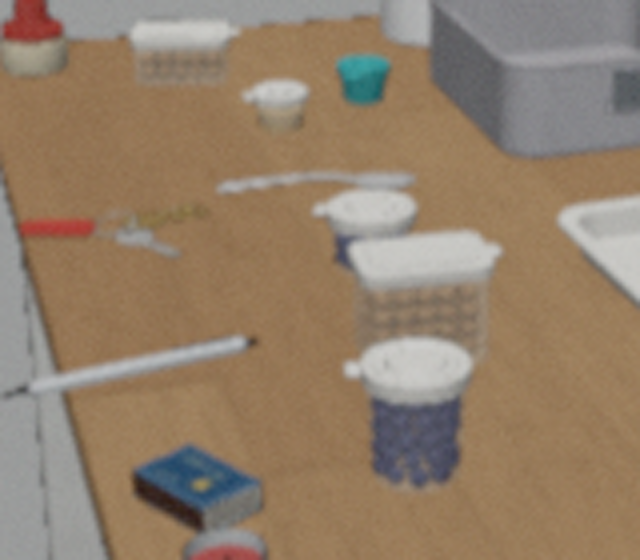

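View pics/c3.png

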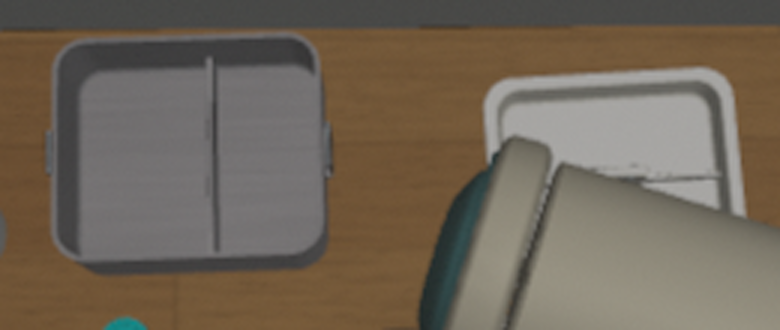

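The crops confirm the choice. The oblong at crop1 (203,325), crop2 (182,50), is the short nut pot, and the tall ones stand at crop2 (425,300) and (415,410). The white-lid dip is at crop1 (497,222). The box divider is at top px x≈241, so its short bay is on the right (−y). Now I fit the model silhouettes to the first, unobstructed top picture.

```bash
cat > fit.py <<'E'
from h import *
from scipy.optimize import minimize
from itertools import product
def rrect(w,h,z,rad):
    a=np.linspace(0,2*np.pi,33)[:-1]; c=np.c_[np.cos(a),np.sin(a)]
    return np.c_[np.sign(c.round(9))*[w/2-rad,h/2-rad]+c*rad, np.full(32,z)]
SH={"lunch_box":[rrect(.176,.206,.07,.02),rrect(.176,.206,.0,.02)],
"insert_tray":[rrect(.176,.206,.023,.02),rrect(.15,.18,0,.02)],
"oblong":[rrect(.05,.074,.04,.01),rrect(.046,.07,0,.01)],
"round":[rrect(.054,.054,.04,.027),rrect(.05,.05,0,.025)],
"dip":[rrect(.04,.04,.03,.02),rrect(.036,.036,0,.018)]}
def sil(name,p,cam,S=4):
    M=R.from_euler('z',p[2]).as_matrix(); V=np.vstack(SH[name])@M.T+[p[0],p[1],p[3] if len(p)>3 else 0]
    uv=np.array([proj(v,cam) for v in V]); h=cv2.convexHull(((uv+.5)*S*16).astype(np.int32))
    m=np.zeros((400*S,640*S),np.uint8); cv2.fillPoly(m,[h],1,shift=4)
    return cv2.resize(m.astype(np.float32),(640,400),interpolation=cv2.INTER_AREA)
def fit(name,mask,p0,cam="top",yaw=True):
    f=lambda q: np.abs(sil(name,[q[0],q[1],q[2]*5 if yaw else 0],cam)-mask).sum()
    q0=np.array([p0[0],p0[1],p0[2]/5]); sx=np.array([q0]+[q0+d for d in np.eye(3)*[.008,.008,.02]])
    o=minimize(f,q0,method="Nelder-Mead",options=dict(initial_simplex=sx,xatol=2e-4,fatol=.3,maxiter=90))
    return o.x*[1,1,5],round(o.fun,1),mask.sum()
def satmask(im,uv,box,thr=50,openk=0,rowmin=0):
    hsv=cv2.cvtColor(im,cv2.COLOR_RGB2HSV); m=((hsv[:,:,1]<thr)&(hsv[:,:,2]>45)).astype(np.uint8)
    k=np.zeros_like(m); k[uv[1]-box:uv[1]+box,uv[0]-box:uv[0]+box]=1; m*=k; m[:rowmin]=0
    if openk: m=cv2.morphologyEx(m,cv2.MORPH_OPEN,np.ones((openk,openk),np.uint8))
    n,l=cv2.connectedComponents(m); v=np.bincount(l.ravel()); v[0]=0
    m=(l==v.argmax()).astype(np.uint8)
    cs=max(cv2.findContours(m,0,cv2.CHAIN_APPROX_NONE)[0],key=cv2.contourArea); cv2.drawContours(m,[cs],-1,1,-1)
    return m.astype(np.float32)
if __name__=="__main__":
    im=cv2.imread("pics/top0.png")[:,:,::-1].copy(); vis=im.copy()
    for n,uv,b,p0,ok in [("lunch_box",(233,141),55,(.65,.17,.02),9),("insert_tray",(374,149),60,(.643,-.164,.03),0),("oblong",(171,255),24,(.39,.31,1.33),7),("round",(338,233),20,(.434,-.069,0),7),("dip",(229,234),15,(.434,.184,0),5)]:
        m=satmask(im,uv,b,70 if n!="lunch_box" else 60,ok); p,e,a=fit(n,m,p0,yaw=n not in("round","dip")); print(n,p.round(4),e,a)
        vis[(m>0)]=(vis[m>0]*.5+[100,0,0]).astype(np.uint8)
        c,_=cv2.findContours((sil(n,p,"top")>.5).astype(np.uint8),0,1); cv2.drawContours(vis,c,-1,(0,255,0),1)
    m=satmask(im,(284,234),32,70); ys,xs=np.nonzero(m); W=np.array([ray(u,v,.005,"top")[:2] for u,v in zip(xs,ys)],np.float32)
    c=W.mean(0); d=np.linalg.svd(W-c,full_matrices=False)[2][0]; d*=np.sign(d[0]); t=(W-c)@d
    print("spoon",(c+d*(t.max()+t.min())/2).round(4),"yaw",np.arctan2(d[1],d[0]).round(3),"len",np.ptp(t),len(W))
    vis[m>0]=(0,0,255); cv2.imwrite("pics/fit.png",cv2.resize(vis[90:290,120:440],(800,500))[:,:,::-1])
E
python3 fit.py
```

```text
Traceback (most recent call last):
  File "fit.py", line 33, in <module>
    m=satmask(im,uv,b,70 if n!="lunch_box" else 60,ok); p,e,a=fit(n,m,p0,yaw=n not in("round","dip")); print(n,p.round(4),e,a)
                                                              ~~~^^^^^^^^^^^^^^^^^^^^^^^^^^^^^^^^^^^^
  File "fit.py", line 20, in fit
    o=minimize(f,q0,method="Nelder-Mead",options=dict(initial_simplex=sx,xatol=2e-4,fatol=.3,maxiter=90))
  File "fit.py", line 18, in <lambda>
    f=lambda q: np.abs(sil(name,[q[0],q[1],q[2]*5 if yaw else 0],cam)-mask).sum()
                       ~~~^^^^^^^^^^^^^^^^^^^^^^^^^^^^^^^^^^^^^^^^^^^
  File "fit.py", line 14, in sil
    uv=np.array([proj(v,cam) for v in V]); h=cv2.convexHull(((uv+.5)*S*16).astype(np.int32))
                 ~~~~^^^^^^^
  File "h.py", line 8, in proj
    c,M,t=cal(n); v=M.T@(np.array(p)-t); return np.array([c["fx"]*v[0]/v[2]+c["cx"],c["fy"]*v[1]/v[2]+c["cy"]])
          ~~~^^^
  File "h.py", line 5, in cal
    c=vision.get_calibration(n); q=c["orientation"]
ValueError: time passes only in moves, steps and waits
```

Too many calibration reads, so I cache them.

```bash
sed -i 's/^def cal/import functools\n@functools.lru_cache(None)\ndef cal/' h.py; time python3 fit.py
```

```text
lunch_box [0.6569 0.1745 0.0237] 195.5 7093.0
insert_tray [ 0.6398 -0.1644  0.0523] 103.6 5919.0
oblong [0.3896 0.3179 1.3248] 113.8 752.0
round [ 0.4357 -0.0675  0.0141] 24.3 449.0
dip [0.4362 0.1854 0.0047] 35.8 262.0
spoon [0.4322 0.0618] yaw -0.278 len 0.13074017 322
real	0m3.656s
user	0m4.476s
sys	0m0.672s
```

View pics/fit.png

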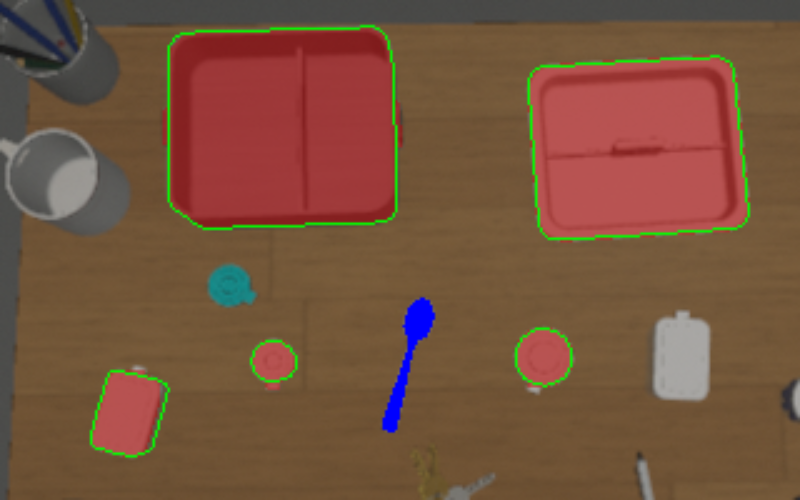

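The outlines hug every object; the box's lower edge is a bit loose. I pick the low round pot now, and overlay the box wireframe to check it.

```bash
cat >> h.py <<'E'
BOX=np.array([.6569,.1745,.0237])
def inbox(x,y,p=None):
    p=BOX if p is None else p; c,s=np.cos(p[2]),np.sin(p[2]); return [p[0]+c*x-s*y,p[1]+s*x+c*y]
def best(pos,yaw):
    o=[]
    for k in (-1,0,1):
        q=down(yaw+k*np.pi); j=inverse_kinematics(pos,q)
        if j is not None: o.append((np.abs(np.array(j)-telemetry.current_joints()).max(),k,q))
    return min(o,key=lambda a:a[0])[2]
def go(xy,z,yaw): q=best([*xy,z],yaw); r.move_to([*xy,z],q); return q
def pick(xy,z,yaw,op,f,zup=.2,zhi=.16):
    q=go(xy,zhi,yaw); gripper_to(op); hit=r.move_l([*xy,z],vel=.12,guard=8)
    gripper_to(0.0,f); print("pick hit",hit,"open",round(telemetry.current_opening(),4),"ff",np.round(telemetry.current_finger_force(),1))
    r.move_l([*xy,zup],vel=.2); print("lifted open",round(telemetry.current_opening(),4),"t",telemetry.current_t())
def place(xy,z,yaw,op,zhi=.2,guard=6,zup=.2):
    go(xy,zhi,yaw); r.move_l([*xy,z+.025],vel=.15); hit=r.move_l([*xy,z-.004],vel=.03,guard=guard)
    print("place hit",hit,np.round(telemetry.current_ee_pos(),4)); gripper_to(op); r.move_l([*xy,zup],vel=.2); print("t",telemetry.current_t())
E
cat > c.py <<'E'
from h import *
from fit import rrect
for cam in ("top","side"):
    im=cv2.imread(f"pics/{cam}0.png"); S=4; im=cv2.resize(im,None,fx=S,fy=S,interpolation=cv2.INTER_CUBIC)
    def pl(P,col,p=BOX):
        P=[proj([*inbox(a,b,p),c],cam) for a,b,c in P]; cv2.polylines(im,[((np.array(P)+.5)*S).astype(np.int32)],True,col,1)
    pl(rrect(.176,.206,.07,.02),(0,255,0)); pl(rrect(.17,.2,.07,.017),(0,255,255)); pl(rrect(.17,.2,.004,.017),(255,0,255)); pl([(-.085,-.012,.034),(.085,-.012,.034)],(0,0,255))
    T=np.array([.6398,-.1644,.0523])
    pl(rrect(.176,.206,.023,.02),(0,255,0),T); pl([(-.0045,-.025,.038),(.0045,-.025,.038),(.0045,.025,.038),(-.0045,.025,.038)],(0,0,255),T)
    a,b=((170,90),(440,200)) if cam=="top" else ((290,155),(440,265))
    c=im[a[1]*S:b[1]*S,a[0]*S:b[0]*S]; c=cv2.resize(c,None,fx=790/c.shape[1],fy=790/c.shape[1]) if cam=="top" else c
    cv2.imwrite(f"pics/w_{cam}.png",c)
pick([.4352,-.0680],.041,0.0,.085,15)
E
python3 c.py
```

```text
pick hit False open 0.0523 ff 15.0
lifted open 0.0524 t 7.575
```

View pics/w_top.png

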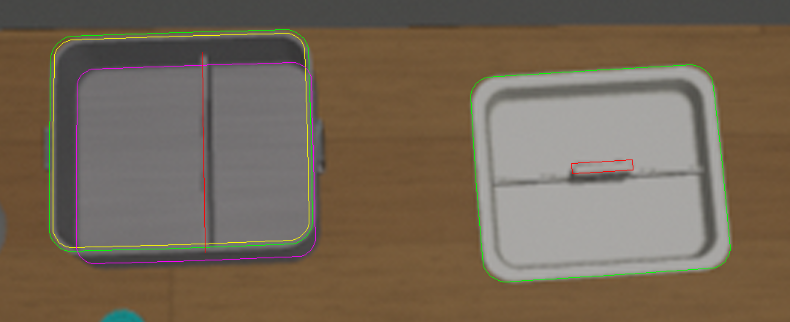

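View pics/w_side.png

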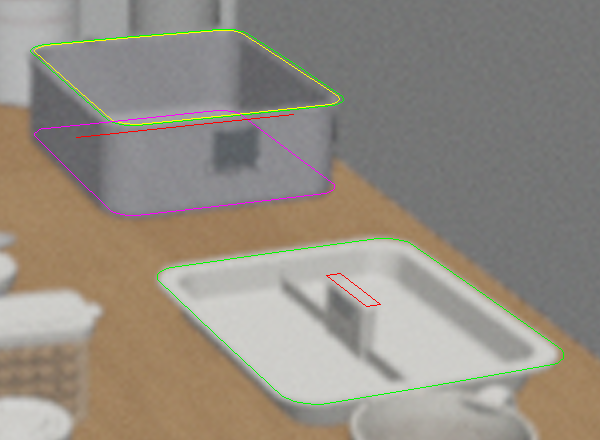

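The tray and divider match within about a pixel. The drawn box sits about 1 px too far in +x. I refine it with an edge fit in both pictures and place the pot, which has slack.

```bash
cat > e.py <<'E'
from h import *
from fit import rrect
def dens(P,n=400):
    P=np.vstack([P,P[:1]]); s=np.r_[0,np.cumsum(np.linalg.norm(np.diff(P,axis=0),axis=1))]; t=np.linspace(0,s[-1],n)
    return np.c_[[np.interp(t,s,P[:,i]) for i in range(3)]].T
def lin(a,b,n=200): return np.linspace(a,b,n)
def proj_all(P,cam):
    c,M,t=cal(cam); v=(P-t)@M; return np.c_[c["fx"]*v[:,0]/v[:,2]+c["cx"],c["fy"]*v[:,1]/v[:,2]+c["cy"]]
G={}
for cam in ("top","side"):
    g=cv2.cvtColor(cv2.imread(f"pics/{cam}0.png"),cv2.COLOR_BGR2GRAY).astype(np.float32); g=cv2.GaussianBlur(g,(0,0),.7)
    m=np.hypot(cv2.Sobel(g,5,1,0),cv2.Sobel(g,5,0,1)); G[cam]=np.minimum(m,60)
L={"box":{"top":[dens(rrect(.176,.206,.07,.02)),lin((-.08,-.014,.034),(.08,-.014,.034)),lin((-.07,-.09,.004),(-.07+.0,.09,.004))*0+lin((.085,-.085,.004),(.085,.085,.004)),lin((-.07,.1,.004),(.07,.1,.004)),lin((-.088,-.08,0),(-.088,.08,0))],
 "side":[dens(rrect(.176,.206,.07,.02)),lin((-.07,-.103,0),(.07,-.103,0)),lin((-.088,-.08,0),(-.088,.08,0))]},
"tray":{c:[dens(rrect(.176,.206,.023,.02)),dens(np.array([(-.0045,-.025,.038),(.0045,-.025,.038),(.0045,.025,.038),(-.0045,.025,.038)]))] for c in ("top","side")}}
def score(o,p,cams):
    M=R.from_euler('z',p[2]).as_matrix(); s=0
    for cam in cams:
        P=np.vstack(L[o][cam])@M.T+[p[0],p[1],0]; uv=proj_all(P,cam).astype(np.float32)
        s+=cv2.remap(G[cam],uv[:,:1],uv[:,1:],cv2.INTER_LINEAR).mean()
    return s
from scipy.optimize import brute
for o,p in (("box",(.6545,.173,.024)),("tray",(.64,-.164,.052))):
    for cams in (("top",),("side",),("top","side")):
        b=brute(lambda q:-score(o,q,cams),[slice(p[0]-.008,p[0]+.009,.002),slice(p[1]-.008,p[1]+.009,.002),slice(p[2]-.06,p[2]+.061,.01)])
        print(o,cams,b.round(4),round(score(o,b,cams),1),round(score(o,p,cams),1))
E
python3 e.py
```

```text
box ('top',) [0.657  0.1748 0.0241] 55.3 51.8
box ('side',) [0.6531 0.1726 0.0353] 42.9 42.2
box ('top', 'side') [0.6545 0.1745 0.0244] 95.6 94.0
tray ('top',) [ 0.6401 -0.1642  0.0451] 53.0 52.9
tray ('side',) [ 0.6345 -0.1685  0.0534] 53.7 48.5
tray ('top', 'side') [ 0.6325 -0.1658 -0.0083] 104.4 101.4
```

```bash
sed -i 's/^BOX=.*/BOX=np.array([.655,.174,.024])/' h.py; cat > d.py <<'E'
from h import *
place(inbox(0,-.057),.045,BOX[2]+np.pi/2,.08)
pick([.3896,.317],.041,1.325,.085,18)
place(inbox(0,.045),.045,BOX[2],.075) if 0 else None
E
python3 d.py
```

```text
place hit True [0.656  0.117  0.0447]
t 12.0417
pick hit False open 0.0738 ff 18.0
lifted open 0.0737 t 16.05
```

The oblong pot was gripped along its length (73.8 mm opening). It is held firmly and the bay is 170 mm wide in x, so I can stand it lengthwise along x. Placing it, then looking.

```bash
cat > d.py <<'E'
from h import *
place(inbox(0,.045),.045,BOX[2]+np.pi/2,.09)
r.move_to([.638,-.166,.2],best([.638,-.166,.2],.05+np.pi/2))
im=snap("top"); s=snap("side")
print([(n,c,[(round(d["score"],2),np.round(d["at"],3)) for d in models.mark_of(n,c)]) for n in("low_round_pot","low_oblong_pot") for c in("top","side")])
A=cv2.resize(im[90:190,175:295],(480,400),interpolation=cv2.INTER_CUBIC); B=cv2.resize(s[150:220,290:390],(310,217),interpolation=cv2.INTER_CUBIC)
C=np.zeros((400,800,3),np.uint8); C[:,:480]=A; C[:217,485:795]=B; cv2.imwrite("pics/packed.png",C[:,:,::-1])
E
python3 d.py
```

```text
place hit True [0.6536 0.2189 0.0454]
t 20.3333
[('low_round_pot', 'top', [(0.97, array([0.654, 0.116, 0.005]))]), ('low_round_pot', 'side', [(0.67, array([0.433, 0.066, 0.   ]))]), ('low_oblong_pot', 'top', [(0.65, array([0.653, 0.222, 0.   ]))]), ('low_oblong_pot', 'side', [(0.54, array([0.655, 0.22 , 0.005]))])]
```

View pics/packed.png

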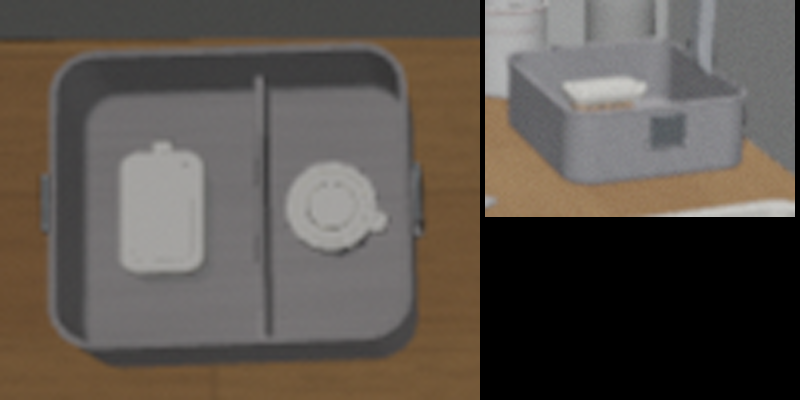

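Both low pots stand upright in their bays: oblong at crop (162,210), round at (332,207). Now the tray.

```bash
cat > d.py <<'E'
from h import *
pick([.6385,-.1655],.037,.05+np.pi/2,.04,45,zup=.24)
print(np.round(telemetry.current_wrist_force(),2),np.round(telemetry.current_torque(),3))
place(inbox(0,0),.087,BOX[2]+np.pi/2,.04,zhi=.24,guard=8)
r.move_to([.434,.06,.25],best([.434,.06,.25],-.278))
im=snap("top"); s=snap("side")
print([(c,[(round(d["score"],2),np.round(d["at"],3)) for d in models.mark_of("insert_tray",c)]) for c in("top","side")])
A=cv2.resize(im[90:190,175:295],(480,400),interpolation=cv2.INTER_CUBIC); B=cv2.resize(s[150:220,290:390],(310,217),interpolation=cv2.INTER_CUBIC)
C=np.zeros((400,800,3),np.uint8); C[:,:480]=A; C[:217,485:795]=B; cv2.imwrite("pics/tray.png",C[:,:,::-1]); cv2.imwrite("pics/side_t.png",s[:,:,::-1]); cv2.imwrite("pics/top_t.png",im[:,:,::-1])
E
python3 d.py
```

```text
pick hit False open 0.0087 ff 45.0
lifted open 0.0085 t 26.1833
[-0.78  0.33 -1.45] [-0.086 -0.08  -0.02 ]
place hit True [0.6547 0.174  0.0872]
t 30.6167
[('top', [(0.61, array([0.66 , 0.176, 0.047]))]), ('side', [(0.84, array([0.653, 0.174, 0.051]))])]
```

View pics/tray.png

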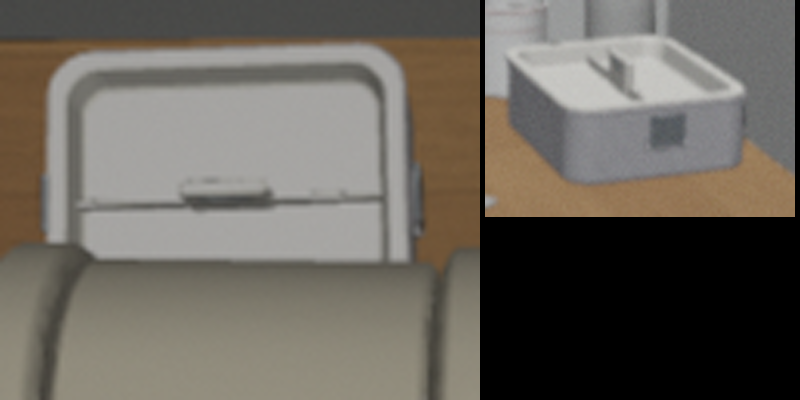

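The tray sits flush on the rim, level in the side view at crop (625,75), and contact came at the expected height. Next: teaspoon in the near cell, dip pot in the far cell.

```bash
cat > d.py <<'E'
from h import *
a=-.278; off=.008; c=np.array([.4317,.0612])+off*np.array([np.cos(a),np.sin(a)])
pick(c,.028,a,.035,12)
j=np.array(telemetry.current_joints()); o=[]
for s in (1,-1):
    xy=inbox(-.038,s*off); k=inverse_kinematics([*xy,.2],down(BOX[2]+s*np.pi/2))
    if k is not None: o.append((np.abs(np.array(k)-j).max(),s))
s=min(o)[1]; xy=inbox(-.038,s*off); yaw=BOX[2]+s*np.pi/2
import h; h.best=lambda pos,y: down(y)
print(o,s); place(xy,.0815,yaw,.022,guard=4)
r.move_to([.3,-.1,.3],down(0.))
im=snap("top"); s=snap("side")
print([(c,[(round(d["score"],2),np.round(d["at"],3)) for d in models.mark_of("teaspoon",c)]) for c in("top","side")])
A=cv2.resize(im[90:190,175:295],(480,400),interpolation=cv2.INTER_CUBIC); B=cv2.resize(s[150:220,290:390],(310,217),interpolation=cv2.INTER_CUBIC)
C=np.zeros((400,800,3),np.uint8); C[:,:480]=A; C[:217,485:795]=B; cv2.imwrite("pics/spoon.png",C[:,:,::-1])
E
python3 d.py
```

```text
pick hit False open 0.0213 ff 12.0
lifted open 0.0213 t 35.5333
[(np.float64(1.469888631775537), 1)] 1
place hit True [0.6165 0.1811 0.0804]
t 39.3917
[('top', [(0.51, array([ 0.31 , -0.102,  0.273]))]), ('side', [(0.48, array([ 0.308, -0.099,  0.271]))])]
```

View pics/spoon.png

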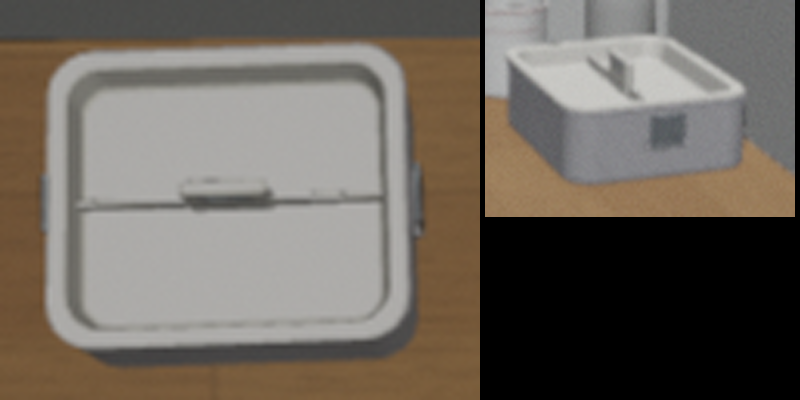

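The spoon stayed in the gripper: it is gripped at 21 mm, near the bowl, so opening to 22 mm did not free it. Looking at how it hangs.

```bash
cat > d.py <<'E'
from h import *
print(telemetry.current_opening(),telemetry.current_finger_force(),telemetry.current_ee_pos())
p=telemetry.current_ee_pos()
im=snap("top"); s=snap("side"); u=proj(p,"top").astype(int); v=proj(p,"side").astype(int); print(u,v)
def cr(i,c): x=max(0,c[0]-50);y=max(0,c[1]-40); return cv2.resize(i[y:y+100,x:x+100],(400,400),interpolation=cv2.INTER_CUBIC)
cv2.imwrite("pics/held.png",np.hstack([cr(im,u),cr(s,v)])[:,:,::-1])
E
python3 d.py
```

```text
0.022005433519059345 4.220684952579177 [ 0.30054325 -0.09992769  0.29979935]
[369 304] [222 118]
```

View pics/held.png

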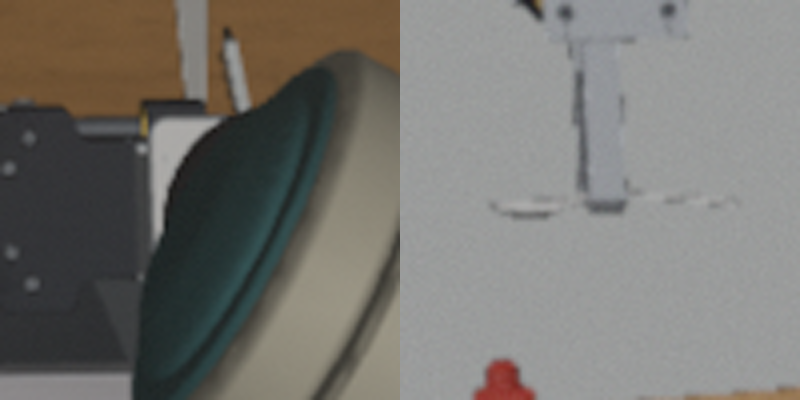

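The spoon hangs level, held mid-handle at crop (605,205) with its bowl at the tool's −x. I regrip firmly, set it down again and open to 34 mm.

```bash
cat > d.py <<'E'
from h import *
import h; h.best=lambda pos,y: down(y)
gripper_to(0.,12)
place(inbox(-.038,-.006),.0815,BOX[2]+np.pi/2,.034,guard=4)
r.move_to([.3,-.1,.3],down(0.))
print(telemetry.current_finger_force())
im=snap("top"); s=snap("side")
A=cv2.resize(im[90:190,175:295],(480,400),interpolation=cv2.INTER_CUBIC); B=cv2.resize(s[150:220,290:390],(310,217),interpolation=cv2.INTER_CUBIC)
C=np.zeros((400,800,3),np.uint8); C[:,:480]=A; C[:217,485:795]=B; cv2.imwrite("pics/spoon2.png",C[:,:,::-1])
E
python3 d.py
```

```text
place hit True [0.6169 0.1671 0.0799]
t 45.8583
0.0
```

View pics/spoon2.png

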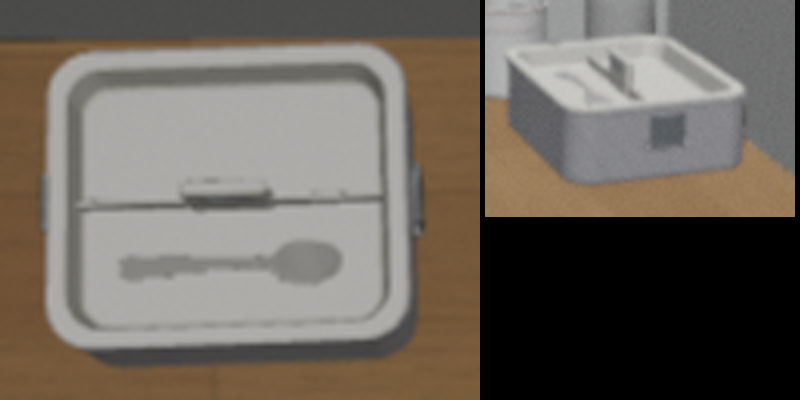

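The spoon lies flat in the near cell, crop (230,265). Now the white-lid dip pot goes to the far cell.

```bash
cat > d.py <<'E'
from h import *
pick([.4352,.1845],.031,0.,.06,10)
place(inbox(.038,0),.0835,BOX[2],.06,guard=4)
r.move_to([.3,-.1,.3],down(0.))
im=snap("top"); s=snap("side")
print([(c,[(round(d["score"],2),np.round(d["at"],3)) for d in models.mark_of("dip_pot",c)]) for c in("top","side")])
A=cv2.resize(im[90:190,175:295],(480,400),interpolation=cv2.INTER_CUBIC); B=cv2.resize(s[150:220,290:390],(310,217),interpolation=cv2.INTER_CUBIC)
D=cv2.resize(im[90:330,110:500],(310,191))
C=np.zeros((410,800,3),np.uint8); C[:400,:480]=A; C[:217,485:795]=B; C[218:409,485:795]=D; cv2.imwrite("pics/dip.png",C[:,:,::-1])
E
python3 d.py
```

```text
pick hit False open 0.0381 ff 10.0
lifted open 0.0381 t 52.125
place hit True [0.6927 0.1748 0.0834]
t 55.95
[('top', [(0.62, array([ 0.508,  0.232, -0.002])), (0.48, array([0.694, 0.174, 0.051]))]), ('side', [(0.47, array([0.693, 0.175, 0.054]))])]
```

View pics/dip.png

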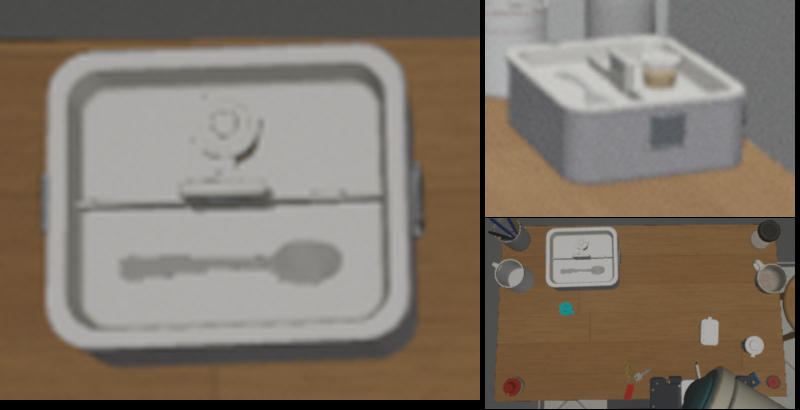

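The dip pot stands upright in the far cell, crop (225,125). The spoon is in the near cell, the tray is level, and the tall pots are untouched. Handing in.

```bash
python3 -c "
from h import *
print(r.sign_off(), telemetry.current_t())"
```

```text
the job is handed in; nothing more can be done
the job is handed in; nothing more can be done
```

The lunch box is packed as asked and handed in after about 56 s: both low pots in their bays, the tray level on the rim, and the teaspoon and white dip pot on either side of its grip. The low oblong pot stands crosswise in its bay because I gripped it end to end, and both tall pots were left where they stood.

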